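# Clamp a wafer shipper with the coarse ring of a coaxial hold-down stand

### The arm

A 6-joint arm with a two-finger parallel gripper is mounted at the origin on the work surface; the furniture and walls round the work are solid. World frame = base frame: x ahead of the robot, y to its left, z up, the work surface at z = 0. Lengths are in m, angles in degrees, forces in N, time in s.
With the tool pointing down it reaches from about 0.25 to 0.725 m from the base axis. Payload 9.7 kg.
Tool frame: the origin (TCP) lies midway between the tips of the shut fingers; the grasp point (between the pads) lies 19 mm behind it (bot.hold_point_z is the distance from the TCP to the grasp point, in m); z points along the fingers, y is the line along which they close (so a half turn about z gives the same grasp; the last joint's range is limited). The gripper opens to 85 mm and grips with 20 to 120 N. Pads are 22 mm wide; open, the fingers measure 114 mm over their backs; the gripper's body (76 mm by 85 mm) begins 54 mm behind the grasp point. The pads swing forward as they close: fully open they stand 13 mm farther back than shut.
Start: joints at [-73.224, 4.979, 10.078, 95.1, 0, 90], TCP at [0.159, -0.527, 0.231] pointing down, gripper open.
Joint ranges: [-179.16, 179.16], [-48.56, 103.87], [-65.8, 70.77], [-126.05, 130.52], [-82.76, 87.17], [-180, 180]. Speed limits (degrees/s): [127.2, 127.2, 147.25, 180, 180, 180].

### API

Orientations are given as [roll, pitch, yaw] about the fixed x, y, z axes, in that order (R = Rz(yaw) Ry(pitch) Rx(roll)).
In Python, from workcell import bot gives the robot as it stands.
- The arm moves only by the tool play_rows, never from a script. Its argument "steps" is a list that holds one entry, the list of rows, each a list of 4 numbers: the shift along the tool's x, y, z in m, then the turn about the tool's z in rad. In form: [[[tx, ty, tz, yaw], ...]]. A call has exactly 5 rows; each row shifts and turns the commanded pose from where the row before left it, along the tool's axes as they then stand; what a row does not reach is not made up. A row lasts 1/12 s, in which the tool goes at most 41.7 mm and 7.16 degrees, less where a joint would pass 70% of its speed; a pose out of reach is approached as far as the arm can. A call is refused whole if a number of a shift passes 0.0417 or a number of a turn 0.125, either way. A call with a gripper value outside its range is refused whole. "gripper" is the finger opening in m, from 0 to 0.0854, set as the call begins (left out, the last holds). The fingers move at their own pace and stop on an object; "squeeze" is the grip in N (left out, the last holds). Time passes only in rows, so rows that do not move let the fingers close, or fill a call up. It gives the time, the measured TCP pose, the force, the opening and the grip force at its end, in the units of the state.
- bot.get_obs(): the state, without advancing time (a new reading comes with each control period).
- bot.camera(name): name is "side" or "top" or "wrist"; returns a dict with "img" (400x640x3 uint8, blue, green, red), "vfov" (degrees; the focal length in pixels is half the picture's height over the tangent of half this angle, whatever the lens; pixels are square), "cx", "cy" (the principal point, pixels), "xyz" and "attitude" of the camera in the world. Camera axes: x right, y down, z forward; pixel columns grow to the right and rows downward; lengths in m; the calibration is good to about 2 mm. A picture is of the moment at which its call begins. There is no depth.
- bot.job_done(): hands the job in; it is judged then, once.
The state is a dict: "time": time; "q": joint angles; "qd": joint speeds; "joint_efforts": joint torques, N m; "ee_pos": TCP position; "tcp_rot": TCP orientation; "wrist_force": force on the tool from outside, world axes, zero at the start; "torque": the same for the moment, N m; "opening": finger opening in m; "grasp_force": force on a finger pad.
Only numpy, scipy, OpenCV 4.12 (cv2) and the standard library are available. Lean on these libraries where they do the work, as an engineer would, in place of code of your own. Each camera call takes 0.05 s, during which the arm holds its last target. There are 200 camera calls.

### The job

Clamp the round wafer shipper in the hold-down stand: turn only the large outer (coarse) ring clockwise until the foot bears on the shipper with about 12 newtons, firm but never over 25, and leave the small fine knob in the middle of it as it is set. Then swing the lock lever round to its stop. Do not press on the shipper with the gripper, and do not disturb the vial, loupe and tweezers standing about.

Things in the scene. Friction and masses are not known exactly. Their poses are not given: they have to be found in the camera images.
- stand: The fixed hold-down stand: grey base plate 110 x 300 x 12 mm with a white gear case. Origin under the plate, z up; its y axis runs along the plate from the stage (-y end, 75 mm) over the gear case with the two knobs (y = +50 mm) to the lock lever (+y end, 130 mm). The gear case is 112 mm high, the lock block 100 mm.
- ring_grip (a point): Centre of the coarse ring, on the common vertical axis of both knobs, half-way up the ring. The black ribbed ring is 57 mm in diameter and 24 mm high (12 mm either way from this point), 6 mm clear above the gear case. The black fine knob, 29 mm in diameter, stands on the same axis from the ring's top to 28 mm above this point.
- coarse_ring: The coarse ring itself; origin on its axis at its underside. Clockwise from above drives the foot down 12 mm per rad, over 3.6 rad. Even drag of about 0.25 N m against the last motion (reversed if the hand springs back as it stops); it stays where it is left. With the foot on the shipper, each newton of clamping force adds 0.012 N m counterclockwise to the torque felt when running free.
- fine_mark (a point): The end of the white mark on top of the fine knob, 13 mm from its axis. The fine knob turns very easily, and must not be turned.
- stage: The fixed round aluminium stage, 134 mm across, 8 mm thick, that carries the shipper; origin under the middle of the disc; its height varies. Over it hangs the foot: an aluminium arm out of the gear case, at most 99 mm above the bench, with a sprung rubber pad (26 mm across, 6 N per mm). The gap from pad to shipper, 11 to 28 mm, is not measured: feel for the contact.
- shipper: The loose round flat wafer shipper, 116 mm across, 13 mm high, lying on the stage between three pins; origin under its middle.
- lock_tip (a point): A point on the axis of the lock lever's upright black pin, 10 mm below the pin's top; the pin is 14 mm in diameter and its free part 35 mm high. It stands 45 mm from the lever's vertical pivot (which is at x = 0, y = 130 mm on the stand) and 92 mm from the knobs' axis at the start.
- lock_lever (a joint): Angle of the lock lever in rad: 0 unlocked (the lever points along the stand's +x), grows counterclockwise seen from above to the stop at 1.2, locked. It needs about 2.5 N at the pin and stays where it is left.
- vial: A bystander: a screw-cap vial 24 mm across, 58 mm high, standing in front of the stand; origin under it.
- tweezers: A bystander: steel tweezers 119 mm long lying in front of the stand.
- loupe: A bystander: a black stand loupe 38 mm across, 36 mm high, to the left of the stand.
Things that resemble listed ones, but are neither listed nor needed, are in the scene too. Of the things that look like the shipper, the larger one is meant.

How it is judged:
By the outcome, as a careful person would: the job done as asked, in the order asked, and still so for the second after the job is handed in, with the robot touching nothing.
It also fails if it takes over 72 s, if anything falls off the work surface, if the arm or the gripper's body presses on something with over 40 N, if the wrist force passes 120 N, or if a joint passes its speed limit or range.

## Working session

There is one attempt and no reset: what is moved stays moved. The work goes in short steps, Python scripts to look and compute and a tool call to move; the robot and the scene stay as the last step left them, time stands still between calls to the robot, and variables do not carry over. Pictures are saved under pics/ and viewed, at most 10 in all, crops included, and the job is handed in when it is done.

Besides the shell and the picture viewer there is one more tool, called by a JSON object that holds its "name" and its "arguments", one argument or row to a line. play_rows: Moves the arm, as the interface text tells. Its arguments: {"type":"object","properties":{"steps":{"type":"array","items":{"type":"array","items":{"type":"array","items":{"type":"number"}}}},"gripper":{"type":"number"},"squeeze":{"type":"number"}},"required":["steps"]}

```bash
ls; mkdir -p pics
python3 - <<'E'
from workcell import bot
import cv2
print(bot.get_obs(), bot.hold_point_z)
for n in ["side","top","wrist"]:
    c=bot.camera(n); cv2.imwrite(f"pics/{n}0.png",c["img"]); print(n,{k:v for k,v in c.items() if k!="img"})
E
```

```text
pics
{'time': 0.0, 'q': array([-7.32247042e+01,  5.01137616e+00,  1.00336960e+01,  9.51001916e+01,
       -8.81952806e-04,  9.00014114e+01]), 'qd': array([-0.0243385 ,  0.00388566,  0.06726093, -0.01305298, -0.01283004,
        0.0564166 ]), 'joint_efforts': array([ 1.38345025e-03, -5.20385349e+01,  4.64805722e+01,  1.62471912e-02,
       -5.96137693e-05, -9.22083871e-06]), 'ee_pos': array([ 0.15866744, -0.52636721,  0.23057364]), 'tcp_rot': array([-1.79922128e+02,  8.83870294e-04,  1.67738856e+01]), 'wrist_force': array([-0.2984968 ,  0.04075098, -0.33057457]), 'torque': array([ 0.00989806, -0.07738683,  0.0465584 ]), 'grasp_force': 0.0, 'opening': 0.08513501622863179} 0.0187
side {'vfov': 42.11440367575053, 'cx': 326.4465999100646, 'cy': 196.92249313333494, 'xyz': array([0.85865524, 0.42506209, 0.98152036]), 'attitude': array([-146.87756259,    0.20437868,  133.02682634])}
top {'vfov': 44.55866489018577, 'cx': 318.4671164373723, 'cy': 202.21237944948743, 'xyz': array([0.24993778, 0.06507146, 1.1989511 ]), 'attitude': array([-169.87074057,   -1.05735485,  -89.12181489])}
wrist {'vfov': 59.77160291255177, 'cx': 320.97427342813876, 'cy': 204.05621847130124, 'xyz': array([ 0.23490442, -0.50412833,  0.37407749]), 'attitude': array([ 1.62019189e+02,  9.17274939e-02, -7.32681260e+01])}
```

View pics/top0.png

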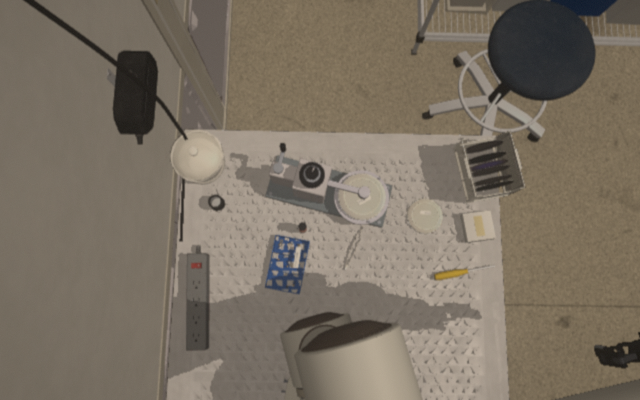

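View pics/side0.png

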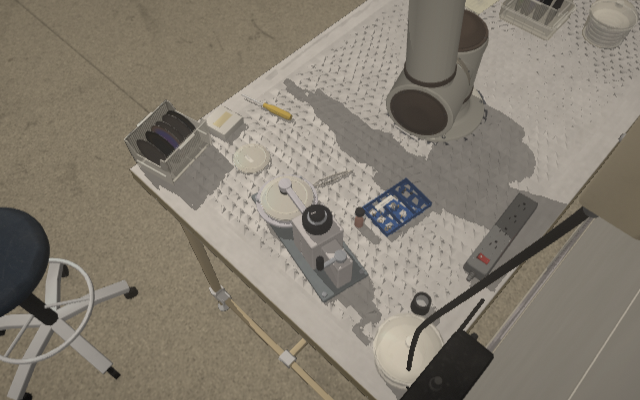

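The top view shows the ring near (312,174), the lock pin near (283,147) and the shipper near (361,197). In the side view the ring is near (317,219) and the pin near (320,263). I'll enlarge both views and segment the dark blobs.

```bash
cat > h.py <<'E'
import numpy as np, cv2
from scipy.spatial.transform import Rotation as R
def cam(c):
    f=200/np.tan(np.radians(c["vfov"]/2)); return f,R.from_euler("xyz",c["attitude"],degrees=True).as_matrix()
def ray(c,u,v):
    f,M=cam(c); d=M@np.array([(u-c["cx"])/f,(v-c["cy"])/f,1]); return c["xyz"],d/np.linalg.norm(d)
def plane(c,u,v,z):
    o,d=ray(c,u,v); return o+d*(z-o[2])/d[2]
def tri(r1,r2):
    (a,d),(b,e)=r1,r2; s=np.linalg.lstsq(np.c_[d,-e],b-a,rcond=None)[0]
    p,q=a+s[0]*d,b+s[1]*e; return (p+q)/2,np.linalg.norm(p-q)
def proj(c,p):
    f,M=cam(c); q=M.T@(np.array(p)-c["xyz"]); return f*q[0]/q[2]+c["cx"],f*q[1]/q[2]+c["cy"]
E
python3 - <<'E'
from h import *
from workcell import bot
out=[]
for n,(x,y,w,h) in {"top":(260,130,140,100),"side":(250,165,140,140)}.items():
    c=bot.camera(n); im=c["img"]; g=im.max(2); m=(g<60).astype(np.uint8)
    k,l,s,ce=cv2.connectedComponentsWithStats(m[y:y+h,x:x+w])
    for i in range(1,k):
        if s[i,4]>15: print(n,s[i]+[x,y,0,0,0],ce[i]+[x,y])
    out.append(cv2.resize(im[y:y+h,x:x+w],None,fx=400/w,fy=400/w,interpolation=cv2.INTER_CUBIC))
H=max(o.shape[0] for o in out)
out=[cv2.copyMakeBorder(o,0,H-o.shape[0],0,0,cv2.BORDER_CONSTANT) for o in out]
cv2.imwrite("pics/c1.png",np.hstack(out))
E
```

```text
top [281 144   4   7  26] [282.5 147. ]
top [300 163  24  24 289] [310.90657439 174.94809689]
top [299 224   6   5  25] [301.8  225.92]
side [302 205  30  30 550] [317.05090909 219.72      ]
side [356 211   9   6  27] [360.         213.55555556]
side [316 257   8  14  91] [319.57142857 263.10989011]
```

View pics/c1.png

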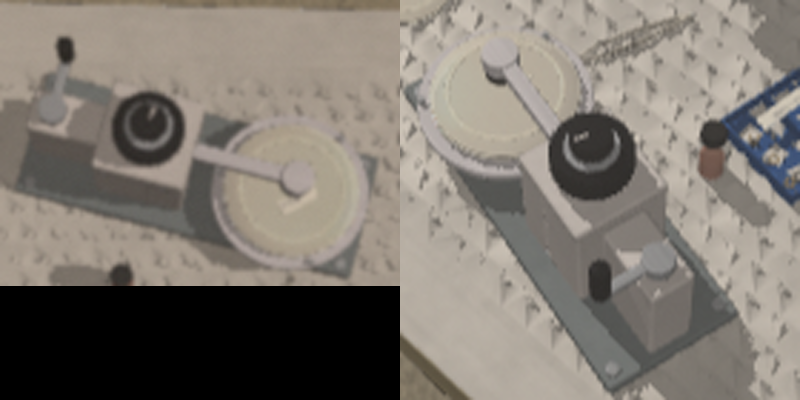

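The crop shows the ring with the fine knob on its axis. The white mark sits at top pixel (314,168.5), and the lever points along world +x. Next I triangulate.

Run:
```python
from h import *
from workcell import bot
T=bot.camera("top");S=bot.camera("side")
# light case/pad points by hand omitted; ring, pin, lock pivot, pad
for n,a,b in [("ring",(312,175),(317,220)),("pin",(282.5,147),(319.6,263.1)),("ringtop/fine",(312.3,173.5),(318.5,213)),("pivot",(278.3,167.5),(340,256.5)),("foot",(363.5,193),(284.8,185))]:
    print(n,tri(ray(T,*a),ray(S,*b)))
for z in(.13,.142): print(z,plane(T,312,175,z),plane(S,317,220,z))
im=S["img"];m=(im.max(2)<60).astype(np.uint8)
for n,C in(("T",T),("S",S)):
    for p in((0.42,.075,.13),):print(n,proj(C,p))
sh=plane(T,361,198,.045);print("shipper",sh, plane(S,287.5,199,.045))
print("vial",plane(T,302,226,.055),"lamp",plane(T,197,157,.1), plane(T,216,202,.03))
```

```text
ring (array([0.50370878, 0.06418465, 0.12596326]), np.float64(0.001045972843955848))
pin (array([0.56711084, 0.13183233, 0.12917066]), np.float64(5.913541434268796e-06))
ringtop/fine (array([0.50096776, 0.0645506 , 0.14925737]), np.float64(0.0032936098541861895))
pivot (array([0.52415444, 0.14214553, 0.10722209]), np.float64(0.0016351346896866725))
foot (array([ 0.47252676, -0.05717542,  0.08992759]), np.float64(0.0016132390923544405))
0.13 [0.50304972 0.06375353 0.13      ] [0.50513163 0.06634943 0.13      ]
0.142 [0.5002083  0.06376832 0.142     ] [0.51011364 0.07140457 0.142     ]
T (np.float64(306.2644219429722), np.float64(211.41603012415817))
S (np.float64(350.1273867702046), np.float64(195.18708887119544))
shipper [ 0.46865074 -0.05538481  0.045     ] [ 0.47507457 -0.05196199  0.045     ]
vial [0.39692543 0.08506452 0.055     ] lamp [0.54765552 0.3306012  0.1       ] [0.45501449 0.29505121 0.03      ]
```

{"name": "play_rows", "arguments": {
  "steps": [
    [[0,0,0,-0.125],[0,0,0,-0.125],[0,0,0,-0.125],[0,0,0,-0.125],[0,0,0,-0.125]]
  ],
  "gripper": 0.0854
}}

```text
time: 0.77
ee_pos: [0.1587, -0.5266, 0.2313]
tcp_rot: [-180.0, -0.0, 52.9]
wrist_force: [0.1, -0.3, -0.3]
opening: 0.0856
grasp_force: 0.0
```

```bash
python3 -c "
from workcell import bot
o=bot.get_obs();print(o['q'],o['tcp_rot'])"
```

```text
[-7.32230807e+01  4.97814182e+00  1.00754687e+01  9.51002157e+01
  1.69071909e-04  5.38358311e+01] [-1.79997768e+02 -1.84118643e-03  5.29410881e+01]
```

{"name": "play_rows", "arguments": {
  "steps": [
    [[0,0,0,-0.125],[0,0,0,-0.125],[0,0,0,-0.125],[0,0,0,-0.125],[0,0,0,-0.125]]
  ]
}}

```text
time: 1.18
ee_pos: [0.1587, -0.5266, 0.2312]
tcp_rot: [180.0, -0.0, 88.7]
wrist_force: [-0.5, 0.4, 0.6]
opening: 0.0853
grasp_force: 0.0
```

{"name": "play_rows", "arguments": {
  "steps": [
    [[0,0,0,-0.125],[0,0,0,-0.125],[0,0,0,-0.125],[0,0,0,-0.125],[0,0,0,-0.125]]
  ]
}}

```text
time: 1.6
ee_pos: [0.1588, -0.5266, 0.2313]
tcp_rot: [180.0, -0.0, 124.6]
wrist_force: [0.5, 0.8, 0.9]
opening: 0.0853
grasp_force: 0.0
```

{"name": "play_rows", "arguments": {
  "steps": [
    [[0,0,0,-0.125],[0,0,0,-0.125],[0,0,0,-0.125],[0,0,0,-0.125],[0,0,0,-0.125]]
  ]
}}

```text
time: 2.02
ee_pos: [0.1587, -0.5266, 0.2312]
tcp_rot: [180.0, -0.0, 160.4]
wrist_force: [-0.0, -0.2, -0.4]
opening: 0.0855
grasp_force: 0.0
```

{"name": "play_rows", "arguments": {
  "steps": [
    [[0,0,0,-0.125],[0,0,0,-0.125],[0,0,0,-0.125],[0,0,0,-0.125],[0,0,0,-0.125]]
  ]
}}

```text
time: 2.43
ee_pos: [0.1587, -0.5266, 0.2312]
tcp_rot: [180.0, -0.0, -163.8]
wrist_force: [-0.3, 0.2, -0.7]
opening: 0.0855
grasp_force: 0.0
```

{"name": "play_rows", "arguments": {
  "steps": [
    [[-0.0246,0.0237,0,0],[-0.0246,0.0237,0,0],[-0.0246,0.0237,0,0],[-0.0246,0.0237,0,0],[-0.0246,0.0237,0,0]]
  ]
}}

```text
time: 2.85
ee_pos: [0.2451, -0.3776, 0.2312]
tcp_rot: [-180.0, 0.0, -164.2]
wrist_force: [0.4, 0.4, -0.0]
opening: 0.0857
grasp_force: 0.0
```

{"name": "play_rows", "arguments": {
  "steps": [
    [[-0.0246,0.0237,0,0],[-0.0246,0.0237,0,0],[-0.0246,0.0237,0,0],[-0.0246,0.0237,0,0],[-0.0246,0.0237,0,0]]
  ]
}}

```text
time: 3.27
ee_pos: [0.3312, -0.23, 0.2315]
tcp_rot: [-180.0, 0.0, -164.2]
wrist_force: [1.0, -0.7, 0.7]
opening: 0.0853
grasp_force: 0.0
```

{"name": "play_rows", "arguments": {
  "steps": [
    [[-0.0246,0.0237,0,0],[-0.0246,0.0237,0,0],[-0.0246,0.0237,0,0],[-0.0246,0.0237,0,0],[-0.0246,0.0237,0,0]]
  ]
}}

```text
time: 3.68
ee_pos: [0.4173, -0.0822, 0.2315]
tcp_rot: [-180.0, 0.0, -164.2]
wrist_force: [0.8, -0.3, 0.7]
opening: 0.0856
grasp_force: 0.0
```

{"name": "play_rows", "arguments": {
  "steps": [
    [[-0.0246,0.0237,0,0],[-0.0246,0.0237,0,0],[-0.0246,0.0237,0,0],[-0.0246,0.0237,0,0],[-0.0246,0.0237,0,0]]
  ]
}}

```text
time: 4.1
ee_pos: [0.5034, 0.0654, 0.2314]
tcp_rot: [-180.0, 0.0, -164.2]
wrist_force: [-0.3, -1.5, -0.5]
opening: 0.0857
grasp_force: 0.0
```

Run:
```python
from h import *
from workcell import bot
c=bot.camera("wrist");cv2.imwrite("pics/w1.png",c["img"])
o=bot.get_obs();print(o['q'],o['ee_pos'],o['tcp_rot'],o['torque'])
print({k:v for k,v in c.items() if k!="img"})
for p in((.5035,.0645,.13),(.5035,.0645,.158),(.567,.132,.13)):print(proj(c,p))
```

```text
[ 7.74104635 -0.53694296  4.27069383 94.76816966  0.10161321 -8.21099884] [0.50558944 0.06923732 0.23023606] [ 1.79905065e+02  5.35748189e-02 -1.64047964e+02] [0.11240471 0.2281822  0.00112473]
{'vfov': 59.77160291255177, 'cx': 320.97427342813876, 'cy': 204.05621847130124, 'xyz': array([0.42699638, 0.04321144, 0.37475611]), 'attitude': array([ 1.61873880e+02, -1.83695210e-02,  1.05798799e+02])}
(np.float64(320.4021823488604), np.float64(203.14042274507747))
(np.float64(320.3497363931926), np.float64(216.1751657123703))
(np.float64(379.25883769764636), np.float64(296.4119667579847))
```

View pics/w1.png

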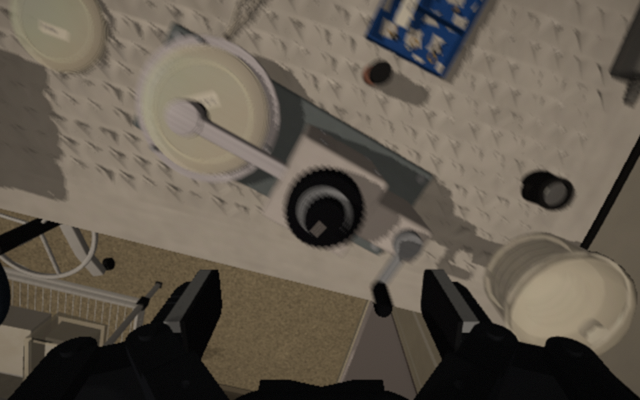

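The wrist view shows the ring at about (323,207), the pin at about (382,298), and the fingers clear of everything. The arm was still settling, so I measure again now.

Run:
```python
from h import *
from workcell import bot
for i in range(3): c=bot.camera("wrist")
o=bot.get_obs();print(o['q'],o['ee_pos'],o['tcp_rot'],o['torque'],c['xyz'])
g=c["img"].max(2)
for th in(50,70):
    m=(g<th).astype(np.uint8); k,l,s,ce=cv2.connectedComponentsWithStats(m)
    for i in range(1,k):
        if 60<s[i,4]<20000 and 250<ce[i][0]<420 and 150<ce[i][1]<330:
            p=cv2.findContours((l==i).astype(np.uint8),0,2)[0][0]
            print(th,s[i],ce[i],cv2.minEnclosingCircle(p),cv2.fitEllipse(p))
            u,v=cv2.minEnclosingCircle(p)[0]
            for z in(.125,.13,.142): print(z,plane(c,u,v,z))
```

```text
[ 7.28950817e+00 -8.81149301e-01  3.99812019e+00  9.49438168e+01
 -9.50804013e-03 -8.64136722e+00] [0.50281436 0.06427074 0.23084705] [ 1.79999702e+02 -6.52432005e-02 -1.64069119e+02] [-0.03803499 -0.04269208 -0.02523748] [0.42722016 0.04299943 0.37402886]
50 [322 129 105  66 815] [384.73865031 163.84171779] ((374.0, 154.5), 57.915985107421875) ((383.3657531738281, 163.95156860351562), (17.19507598876953, 109.53362274169922), 121.9094467163086)
0.125 [0.45858852 0.09182085 0.125     ]
0.13 [0.45795871 0.09084061 0.13      ]
0.142 [0.45644715 0.08848805 0.142     ]
50 [ 282  165   80   82 4299] [321.89043964 206.4638288 ] ((321.408447265625, 205.69024658203125), 41.00821304321289) ((321.5281677246094, 205.82786560058594), (78.64382934570312, 79.72319030761719), 176.42613220214844)
0.125 [0.50626401 0.06612784 0.125     ]
0.13 [0.50467697 0.06566347 0.13      ]
0.142 [0.50086807 0.06454898 0.142     ]
50 [235 167  35  16 277] [252.26714801 175.18411552] ((252.0, 176.5), 17.066146850585938) ((252.4894561767578, 174.95596313476562), (11.63296127319336, 30.531875610351562), 75.56613159179
[... 1023 characters left out ...]
50459673 0.06600122 0.13      ]
0.142 [0.50079177 0.06487012 0.142     ]
70 [233 166  38  18 352] [252.53409091 175.52272727] ((251.5, 176.0), 18.607892990112305) ((252.5911102294922, 175.2711944580078), (13.857331275939941, 33.45801544189453), 78.34593963623047)
0.125 [0.49830634 0.01053114 0.125     ]
0.13 [0.49687907 0.01118304 0.13      ]
0.142 [0.49345363 0.01274759 0.142     ]
70 [397 242  23  16 181] [407.13259669 249.61878453] ((408.0, 247.5), 11.280613899230957) ((407.3524169921875, 249.44320678710938), (13.285906791687012, 20.417482376098633), 88.53559875488281)
0.125 [0.52081043 0.14096279 0.125     ]
0.13 [0.51893133 0.13899588 0.13      ]
0.142 [0.51442148 0.1342753  0.142     ]
```

{"name": "play_rows", "arguments": {
  "steps": [
    [[0,0,0.018,0],[0,0,0.018,0],[0,0,0.018,0],[0,0,0.018,0],[0,0,0.018,0]]
  ]
}}

```text
time: 4.72
ee_pos: [0.5024, 0.0624, 0.1409]
tcp_rot: [-180.0, 0.0, -164.3]
wrist_force: [-0.1, 0.3, 0.5]
opening: 0.0853
grasp_force: 0.0
```

{"name": "play_rows", "arguments": {
  "steps": [
    [[0,0,0.007,0],[0,0,0.007,0],[0,0,0.007,0],[0,0,0.007,0],[0,0,0,0]]
  ]
}}

```text
time: 5.13
ee_pos: [0.5026, 0.0634, 0.1125]
tcp_rot: [180.0, -0.0, -164.2]
wrist_force: [-0.3, 0.3, 0.6]
opening: 0.0857
grasp_force: 0.0
```

{"name": "play_rows", "arguments": {
  "steps": [
    [[0,0,0,0],[0,0,0,0],[0,0,0,0],[0,0,0,0],[0,0,0,0]]
  ],
  "gripper": 0.045,
  "squeeze": 30
}}

```text
time: 5.55
ee_pos: [0.5027, 0.0656, 0.1148]
tcp_rot: [179.8, 0.1, -164.1]
wrist_force: [-5.2, 9.6, 7.7]
opening: 0.0554
grasp_force: 32.7
```

```bash
cat > st.py <<'E'
from workcell import bot
o=bot.get_obs();print(o['time'],o['q'].round(2),o['ee_pos'].round(4),o['tcp_rot'].round(2),'F',o['wrist_force'].round(2),'T',o['torque'].round(3),o['opening'],o['grasp_force'])
E
python3 st.py
```

```text
5.55 [ 7.3  -1.68 -9.62 82.    0.25 -8.62] [0.5027 0.0656 0.1148] [ 1.7976e+02  1.0000e-01 -1.6408e+02] F [-5.2   9.63  7.71] T [2.392 1.152 0.088] 0.05544049388152135 32.66422122716904
```

{"name": "play_rows", "arguments": {
  "steps": [
    [[0,0.001,-0.001,0],[0,0.001,-0.001,0],[0,0,0,0],[0,0,0,0],[0,0,0,0]]
  ]
}}

```text
time: 5.97
ee_pos: [0.5025, 0.0657, 0.115]
tcp_rot: [180.0, 0.0, -164.2]
wrist_force: [5.2, 2.7, -9.3]
opening: 0.055
grasp_force: 35.1
```

```bash
python3 st.py
```

```text
5.9667 [ 7.430e+00 -1.650e+00 -9.560e+00  8.208e+01  3.000e-02 -8.400e+00] [0.5025 0.0657 0.115 ] [ 1.7997e+02  1.0000e-02 -1.6417e+02] F [ 5.18  2.69 -9.35] T [ 0.936 -0.838  0.189] 0.054959519637728084 35.11742413043976
```

{"name": "play_rows", "arguments": {
  "steps": [
    [[0,0,0.001,0.02],[0,0,0,0.06],[0,0,0,0.08],[0,0,0,0.06],[0,0,0,0.04]]
  ],
  "squeeze": 45
}}

```text
time: 6.38
ee_pos: [0.5026, 0.066, 0.115]
tcp_rot: [179.9, 0.1, -179.3]
wrist_force: [1.6, 4.5, -1.4]
opening: 0.0548
grasp_force: 48.3
```

```bash
python3 st.py
```

```text
6.3833 [ 7.450e+00 -1.700e+00 -9.610e+00  8.202e+01  7.000e-02  6.750e+00] [0.5026 0.066  0.115 ] [ 1.7992e+02  6.0000e-02 -1.7930e+02] F [ 1.6   4.47 -1.41] T [ 1.379 -0.353  0.271] 0.05478208535804744 48.264564871788025
```

{"name": "play_rows", "arguments": {
  "steps": [
    [[0,0,0,0.06],[0,0,0,0.06],[0,0,0,0.06],[0,0,0,0.06],[0,0,0,0.06]]
  ]
}}

```text
time: 6.8
ee_pos: [0.5027, 0.0664, 0.115]
tcp_rot: [179.9, 0.0, 163.5]
wrist_force: [1.7, 6.1, -2.2]
opening: 0.0546
grasp_force: 48.3
```

```bash
python3 st.py
```

```text
6.8 [ 7.47 -1.7  -9.61 82.    0.11 23.92] [0.5027 0.0664 0.115 ] [1.7986e+02 4.0000e-02 1.6355e+02] F [ 1.73  6.14 -2.2 ] T [ 1.771 -0.573  0.244] 0.05462150882266917 48.26946437358856
```

{"name": "play_rows", "arguments": {
  "steps": [
    [[0,0,0,0.06],[0,0,0,0.06],[0,0,0,0.05],[0,0,0,0.05],[0,0,0,0.04]]
  ]
}}

```text
time: 7.22
ee_pos: [0.5028, 0.0667, 0.115]
tcp_rot: [179.8, -0.0, 148.7]
wrist_force: [2.7, 8.9, -2.3]
opening: 0.0544
grasp_force: 48.3
```

```bash
python3 st.py
python3 - <<'E'
from h import *
from workcell import bot
c=bot.camera("side")
cv2.imwrite("pics/s2.png",cv2.resize(c["img"][160:300,230:380],None,fx=4,fy=4,interpolation=cv2.INTER_CUBIC))
E
```

```text
7.2167 [ 7.48 -1.7  -9.6  81.98  0.14 38.79] [0.5028 0.0667 0.115 ] [179.82  -0.   148.68] F [ 2.67  8.92 -2.34] T [ 2.03  -0.741  0.196] 0.054372858622746566 48.25613021850586
```

View pics/s2.png

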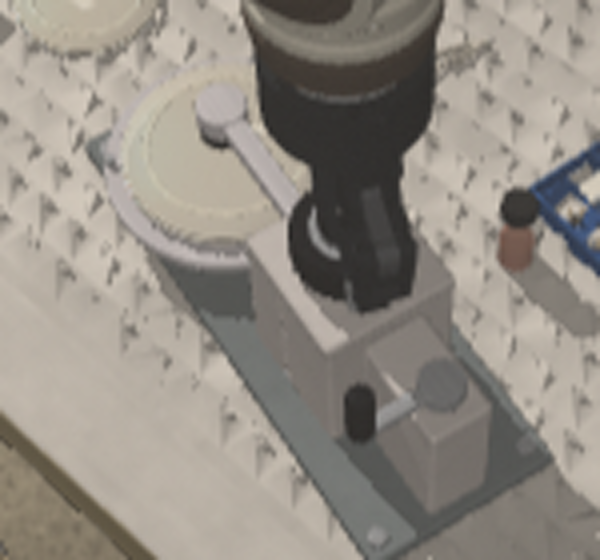

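The foot is lower now but still above the shipper. I centre the hand to remove the side load and creep on at an even rate.

{"name": "play_rows", "arguments": {
  "steps": [
    [[0.0003,0.001,0,0.02],[0.0003,0.001,0,0.02],[0,0,0,0.02],[0,0,0,0.02],[0,0,0,0.02]]
  ]
}}

```text
time: 7.68
ee_pos: [0.5029, 0.0669, 0.1149]
tcp_rot: [-180.0, 0.1, 143.0]
wrist_force: [-1.4, -3.5, 4.4]
opening: 0.0543
grasp_force: 48.8
```

```bash
python3 st.py
```

```text
7.6833 [ 7.620e+00 -1.600e+00 -9.510e+00  8.205e+01 -7.000e-02  4.466e+01] [0.5029 0.0669 0.1149] [-1.7998e+02  7.0000e-02  1.4296e+02] F [-1.42 -3.52  4.38] T [-0.514 -0.029  0.242] 0.05432179200502585 48.758872747421265
```

{"name": "play_rows", "arguments": {
  "steps": [
    [[0,0,0,0.02],[0,0,0,0.02],[0,0,0,0.02],[0,0,0,0.02],[0,0,0,0.02]]
  ]
}}

```text
time: 8.1
ee_pos: [0.503, 0.067, 0.1149]
tcp_rot: [-180.0, 0.1, 137.2]
wrist_force: [-1.3, -4.5, 4.3]
opening: 0.0553
grasp_force: 48.9
```

```bash
python3 st.py
```

```text
8.1 [ 7.620e+00 -1.590e+00 -9.510e+00  8.204e+01 -5.000e-02  5.039e+01] [0.503  0.067  0.1149] [-1.8000e+02  7.0000e-02  1.3724e+02] F [-1.3  -4.49  4.27] T [-0.571 -0.176  0.29 ] 0.05526558980505309 48.89571011066437
```

{"name": "play_rows", "arguments": {
  "steps": [
    [[0,0,0,0.02],[0,0,0,0.02],[0,0,0,0.02],[0,0,0,0.02],[0,0,0,0.02]]
  ]
}}

```text
time: 8.52
ee_pos: [0.5031, 0.0671, 0.1149]
tcp_rot: [180.0, 0.1, 131.5]
wrist_force: [-1.0, -4.7, 5.0]
opening: 0.0546
grasp_force: 49.0
```

```bash
python3 st.py
```

```text
8.5167 [ 7.630e+00 -1.590e+00 -9.510e+00  8.203e+01 -5.000e-02  5.612e+01] [0.5031 0.0671 0.1149] [1.7998e+02 7.0000e-02 1.3151e+02] F [-1.03 -4.72  5.04] T [-0.659 -0.256  0.269] 0.05460526428232021 48.95811438560486
```

{"name": "play_rows", "arguments": {
  "steps": [
    [[0,0,0,0.02],[0,0,0,0.02],[0,0,0,0.02],[0,0,0,0.02],[0,0,0,0.02]]
  ]
}}

```text
time: 8.93
ee_pos: [0.5032, 0.0672, 0.1149]
tcp_rot: [180.0, 0.1, 125.8]
wrist_force: [0.4, -4.7, 5.0]
opening: 0.0547
grasp_force: 49.0
```

```bash
python3 st.py
```

```text
8.9333 [ 7.630e+00 -1.590e+00 -9.510e+00  8.201e+01 -4.000e-02  6.185e+01] [0.5032 0.0672 0.1149] [1.7996e+02 7.0000e-02 1.2578e+02] F [ 0.39 -4.71  4.99] T [-0.657 -0.339  0.267] 0.05471696075754684 48.97780179977417
```

{"name": "play_rows", "arguments": {
  "steps": [
    [[0,0,0,0.014],[0,0,0,0.014],[0,0,0,0.014],[0,0,0,0.014],[0,0,0,0.014]]
  ]
}}

```text
time: 9.35
ee_pos: [0.5033, 0.0672, 0.1149]
tcp_rot: [179.9, 0.1, 121.8]
wrist_force: [0.9, -4.8, 5.9]
opening: 0.0544
grasp_force: 49.0
```

```bash
python3 st.py
```

```text
9.35 [ 7.630e+00 -1.590e+00 -9.500e+00  8.201e+01 -4.000e-02  6.584e+01] [0.5033 0.0672 0.1149] [1.7995e+02 7.0000e-02 1.2179e+02] F [ 0.87 -4.79  5.87] T [-0.552 -0.437  0.215] 0.05441595497799281 48.956900238990784
```

{"name": "play_rows", "arguments": {
  "steps": [
    [[0,0,0,0.014],[0,0,0,0.014],[0,0,0,0.014],[0,0,0,0.014],[0,0,0,0.014]]
  ]
}}

```text
time: 9.77
ee_pos: [0.5034, 0.0673, 0.1149]
tcp_rot: [179.9, 0.1, 117.8]
wrist_force: [0.6, -4.8, 4.7]
opening: 0.055
grasp_force: 49.0
```

```bash
python3 st.py
```

```text
9.7667 [ 7.640e+00 -1.580e+00 -9.510e+00  8.200e+01 -4.000e-02  6.985e+01] [0.5034 0.0673 0.1149] [1.7994e+02 7.0000e-02 1.1779e+02] F [ 0.61 -4.85  4.72] T [-0.621 -0.518  0.253] 0.05498335260913359 48.95517289638519
```

{"name": "play_rows", "arguments": {
  "steps": [
    [[0,0,0,0.014],[0,0,0,0.014],[0,0,0,0.014],[0,0,0,0.014],[0,0,0,0.014]]
  ]
}}

```text
time: 10.18
ee_pos: [0.5035, 0.0673, 0.1149]
tcp_rot: [179.9, 0.1, 113.8]
wrist_force: [0.9, -4.8, 5.2]
opening: 0.0549
grasp_force: 49.0
```

```bash
echo "print('E',o['joint_efforts'].round(4))" >> st.py; python3 st.py
```

```text
10.1833 [ 7.640e+00 -1.580e+00 -9.500e+00  8.199e+01 -4.000e-02  7.385e+01] [0.5035 0.0673 0.1149] [1.7992e+02 6.0000e-02 1.1378e+02] F [ 0.87 -4.83  5.19] T [-0.589 -0.697  0.201] 0.05485999958935832 48.962098360061646
E [ 1.95170e+00 -4.22125e+01  4.36184e+01  7.22300e-01  1.04640e+00
 -4.27000e-02]
```

{"name": "play_rows", "arguments": {
  "steps": [
    [[0,0,0,0.014],[0,0,0,0.014],[0,0,0,0.014],[0,0,0,0.014],[0,0,0,0.014]]
  ]
}}

```text
time: 10.6
ee_pos: [0.5035, 0.0674, 0.1149]
tcp_rot: [179.9, 0.1, 109.8]
wrist_force: [1.7, -3.7, 4.4]
opening: 0.0547
grasp_force: 49.0
```

```bash
python3 st.py
```

```text
10.6 [ 7.640e+00 -1.580e+00 -9.500e+00  8.198e+01 -4.000e-02  7.786e+01] [0.5035 0.0674 0.1149] [1.7991e+02 6.0000e-02 1.0978e+02] F [ 1.65 -3.67  4.44] T [-0.651 -0.776  0.202] 0.05473279059586371 48.96693527698517
E [ 1.96190e+00 -4.21933e+01  4.33356e+01  9.77900e-01  1.08700e+00
 -4.14000e-02]
```

Run:
```python
from h import *
from workcell import bot
c=bot.camera("side"); print(bot.get_obs()['torque'],bot.get_obs()['joint_efforts'][5])
a=cv2.imread("pics/side0.png")[170:230,245:325]; b=c["img"][170:230,245:325]
cv2.imwrite("pics/s3.png",np.hstack([cv2.resize(i,None,fx=5,fy=5,interpolation=cv2.INTER_CUBIC) for i in(a,b)]))
```

```text
[-0.6388032  -0.80502662  0.09943595] 0.004655243537854403
```

View pics/s3.png

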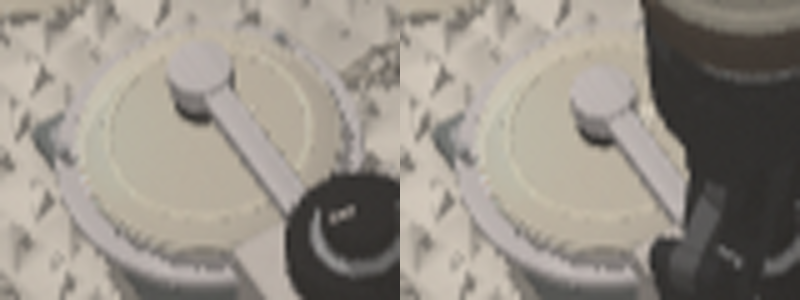

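The foot (right half) is about 4.4 px lower than at the start (left half), and contact isn't certain yet. I continue at the 0.02/row rate, where the free baseline is about 0.267 N m.

{"name": "play_rows", "arguments": {
  "steps": [
    [[0,0,0,0.02],[0,0,0,0.02],[0,0,0,0.02],[0,0,0,0.02],[0,0,0,0.02]]
  ]
}}

```text
time: 11.07
ee_pos: [0.5036, 0.0674, 0.1149]
tcp_rot: [179.9, 0.1, 104.0]
wrist_force: [3.3, -4.7, 6.5]
opening: 0.0544
grasp_force: 49.0
```

```bash
python3 st.py
```

```text
11.0667 [ 7.640e+00 -1.580e+00 -9.500e+00  8.196e+01 -4.000e-02  8.362e+01] [0.5036 0.0674 0.1149] [1.7989e+02 5.0000e-02 1.0402e+02] F [ 3.32 -4.72  6.51] T [-0.667 -1.048  0.215] 0.05438495797148487 48.9997261762619
E [  2.0417 -42.1305  42.7886   1.4474   1.1812  -0.156 ]
```

{"name": "play_rows", "arguments": {
  "steps": [
    [[-0.0006,0.0002,-0.0007,0.02],[-0.0005,0.0002,-0.0007,0.02],[0,0,0,0.02],[0,0,0,0.02],[0,0,0,0.02]]
  ]
}}

```text
time: 11.48
ee_pos: [0.5037, 0.0673, 0.115]
tcp_rot: [180.0, -0.1, 98.3]
wrist_force: [4.6, 2.7, -3.0]
opening: 0.0548
grasp_force: 49.0
```

```bash
python3 st.py
```

```text
11.4833 [ 7.570e+00 -1.450e+00 -9.360e+00  8.208e+01  8.000e-02  8.922e+01] [0.5037 0.0673 0.115 ] [ 1.7999e+02 -8.0000e-02  9.8340e+01] F [ 4.63  2.7  -3.05] T [ 0.58  -1.653  0.261] 0.05481265957359618 49.04484987258911
E [ -1.2934 -46.6327  45.9982   2.9018  -0.5135  -0.1517]
```

{"name": "play_rows", "arguments": {
  "steps": [
    [[0,0.001,0,0.02],[0,0,0,0.02],[0,0,0,0.02],[0,0,0,0.02],[0,0,0,0.02]]
  ]
}}

```text
time: 11.9
ee_pos: [0.504, 0.0673, 0.115]
tcp_rot: [-179.9, -0.1, 92.6]
wrist_force: [-1.4, 6.6, -5.1]
opening: 0.0547
grasp_force: 49.4
```

```bash
python3 st.py
```

```text
11.9 [ 7.560e+00 -1.340e+00 -9.250e+00  8.217e+01  7.000e-02  9.496e+01] [0.504  0.0673 0.115 ] [-1.7992e+02 -7.0000e-02  9.2610e+01] F [-1.41  6.62 -5.07] T [ 1.121 -0.556  0.228] 0.05467806472385927 49.40795302391052
E [ -3.1174 -47.4263  48.8718   0.8313  -1.4363  -0.1596]
```

{"name": "play_rows", "arguments": {
  "steps": [
    [[0.0008,0,0.0005,0.02],[0,0,0,0.02],[0,0,0,0.02],[0,0,0,0.02],[0,0,0,0.02]]
  ]
}}

```text
time: 12.32
ee_pos: [0.5041, 0.0673, 0.115]
tcp_rot: [-180.0, 0.0, 86.8]
wrist_force: [-3.3, -0.1, -2.8]
opening: 0.0544
grasp_force: 49.5
```

```bash
python3 st.py
```

```text
12.3167 [ 7.6200e+00 -1.3500e+00 -9.2600e+00  8.2130e+01 -1.0000e-02  1.0078e+02] [0.5041 0.0673 0.115 ] [-1.7996e+02  2.0000e-02  8.6840e+01] F [-3.25 -0.06 -2.8 ] T [-0.075 -0.027  0.221] 0.05437004341084578 49.53161180019379
E [ -0.3623 -46.2656  49.1109  -0.6977   0.0495  -0.1637]
```

{"name": "play_rows", "arguments": {
  "steps": [
    [[0,0,0,0.02],[0,0,0,0.02],[0,0,0,0.02],[0,0,0,0.02],[0,0,0,0.02]]
  ]
}}

```text
time: 12.73
ee_pos: [0.5042, 0.0673, 0.115]
tcp_rot: [-180.0, 0.0, 81.1]
wrist_force: [-3.8, -2.4, -3.4]
opening: 0.0549
grasp_force: 49.4
```

```bash
python3 st.py
```

```text
12.7333 [ 7.620e+00 -1.350e+00 -9.260e+00  8.212e+01 -2.000e-02  1.065e+02] [0.5042 0.0673 0.115 ] [-1.7997e+02  3.0000e-02  8.1110e+01] F [-3.8  -2.37 -3.41] T [-0.471  0.168  0.236] 0.05490601419137298 49.421319365501404
E [  0.4365 -46.9039  50.1345  -1.1215   0.5461  -0.137 ]
```

{"name": "play_rows", "arguments": {
  "steps": [
    [[0,0,0,0.02],[0,0,0,0.02],[0,0,0,0.02],[0,0,0,0.02],[0,0,0,0.02]]
  ]
}}

```text
time: 13.15
ee_pos: [0.5044, 0.0673, 0.115]
tcp_rot: [-180.0, 0.0, 75.4]
wrist_force: [-3.8, -3.3, -5.0]
opening: 0.0548
grasp_force: 49.2
```

```bash
python3 st.py
```

```text
13.15 [ 7.6200e+00 -1.3400e+00 -9.2600e+00  8.2110e+01 -3.0000e-02  1.1223e+02] [0.5044 0.0673 0.115 ] [-1.7999e+02  3.0000e-02  7.5390e+01] F [-3.83 -3.35 -5.  ] T [-0.894  0.083  0.331] 0.054839253452930246 49.16096270084381
E [  1.2898 -47.6622  50.8347  -1.0893   1.0833  -0.058 ]
```

{"name": "play_rows", "arguments": {
  "steps": [
    [[0,0,0,0.01],[0,0,0,0.01],[0,0,0,0.01],[0,0,0,0.01],[0,0,0,0.01]]
  ]
}}

```text
time: 13.57
ee_pos: [0.5044, 0.0673, 0.115]
tcp_rot: [180.0, 0.0, 72.6]
wrist_force: [-3.7, -3.9, -4.8]
opening: 0.0544
grasp_force: 49.1
```

```bash
python3 st.py
```

```text
13.5667 [ 7.6200e+00 -1.3400e+00 -9.2600e+00  8.2100e+01 -3.0000e-02  1.1506e+02] [0.5044 0.0673 0.115 ] [1.800e+02 3.000e-02 7.255e+01] F [-3.69 -3.91 -4.81] T [-0.9    0.094  0.356] 0.0544015311379025 49.13843214511871
E [  1.4092 -47.807   50.8473  -0.978    1.1897   0.1786]
```

{"name": "play_rows", "arguments": {
  "steps": [
    [[0,0,0,0.006],[0,0,0,0.006],[0,0,0,0.006],[0,0,0,0.006],[0,0,0,0.004]]
  ]
}}

```text
time: 13.98
ee_pos: [0.5045, 0.0673, 0.115]
tcp_rot: [180.0, 0.0, 71.0]
wrist_force: [-2.4, -3.9, -5.5]
opening: 0.0546
grasp_force: 49.1
```

```bash
python3 st.py
python3 - <<'E'
from workcell import bot
for i in range(4):
    bot.camera("top");o=bot.get_obs();print(o['torque'][2],o['tcp_rot'][2],o['joint_efforts'][5])
E
```

```text
13.9833 [ 7.6100e+00 -1.3400e+00 -9.2500e+00  8.2100e+01 -3.0000e-02  1.1665e+02] [0.5045 0.0673 0.115 ] [1.7999e+02 3.0000e-02 7.0960e+01] F [-2.45 -3.88 -5.49] T [-0.948  0.052  0.426] 0.054560875122178956 49.125527143478394
E [  1.4802 -47.892   50.8525  -0.9087   1.2526   0.3541]
0.3677402196157498 70.95141258048452 0.3330249432474375
0.3041644968223018 70.9655864507328 0.3068555798381567
0.2671733501638757 70.97557190063009 0.27547532692551613
0.2430194586031576 70.97831158501965 0.24773784913122654
```

Torque has risen by about 0.15–0.18 N m, which agrees with contact near 2.0 rad and puts the clamp at about 13 N. I release and lift.

{"name": "play_rows", "arguments": {
  "steps": [
    [[0,0,0,0],[0,0,0,0],[0,0,0,0],[0,0,0,0],[0,0,0,0]]
  ],
  "gripper": 0.0854
}}

```text
time: 14.6
ee_pos: [0.5048, 0.0677, 0.1156]
tcp_rot: [180.0, -0.0, 71.0]
wrist_force: [0.4, -0.8, -0.6]
opening: 0.0849
grasp_force: 0.0
```

{"name": "play_rows", "arguments": {
  "steps": [
    [[0,0,-0.005,0],[0,0,-0.015,0],[0,0,-0.025,0],[0,0,-0.025,0],[0,0,-0.025,0]]
  ]
}}

```text
time: 15.02
ee_pos: [0.5042, 0.0676, 0.2117]
tcp_rot: [180.0, -0.0, 71.0]
wrist_force: [0.6, -0.5, 0.4]
opening: 0.0857
grasp_force: 0.0
```

{"name": "play_rows", "arguments": {
  "steps": [
    [[0,0,-0.02,-0.125],[0,0,0,-0.125],[0,0,0,-0.125],[0,0,0,-0.125],[0,0,0,-0.125]]
  ]
}}

```text
time: 15.43
ee_pos: [0.5046, 0.0676, 0.2308]
tcp_rot: [180.0, 0.0, 107.2]
wrist_force: [0.4, -0.7, 0.6]
opening: 0.0855
grasp_force: 0.0
```

{"name": "play_rows", "arguments": {
  "steps": [
    [[0,0,0,-0.125],[0,0,0,-0.125],[0,0,0,-0.125],[0,0,0,-0.125],[0,0,0,-0.125]]
  ]
}}

```text
time: 15.85
ee_pos: [0.5045, 0.0676, 0.2307]
tcp_rot: [180.0, 0.0, 143.0]
wrist_force: [0.1, -0.3, -1.1]
opening: 0.0854
grasp_force: 0.0
```

{"name": "play_rows", "arguments": {
  "steps": [
    [[0,0,0,-0.125],[0,0,0,-0.125],[0,0,0,-0.125],[0,0,0,-0.015],[0,0,0,0]]
  ]
}}

```text
time: 16.27
ee_pos: [0.5045, 0.0676, 0.2306]
tcp_rot: [180.0, 0.0, 164.9]
wrist_force: [0.6, 0.1, 0.5]
opening: 0.0855
grasp_force: 0.0
```

```bash
python3 - <<'E'
from h import *
from workcell import bot
for i in range(3): c=bot.camera("wrist")
cv2.imwrite("pics/w2.png",c["img"])
g=c["img"].max(2); m=(g<60).astype(np.uint8); k,l,s,ce=cv2.connectedComponentsWithStats(m)
for i in range(1,k):
    if 150<s[i,4]<8000:
        print(s[i],ce[i],[plane(c,*ce[i],z).round(4) for z in(.13,.135)])
E
python3 st.py
```

```text
[281   0  20  28 341] [288.94134897  13.32258065] [array([0.3785, 0.0809, 0.13  ]), array([0.3795, 0.081 , 0.135 ])]
[ 620    0   12   96 1035] [625.87246377  45.48695652] [array([0.4531, 0.2842, 0.13  ]), array([0.4525, 0.2802, 0.135 ])]
[284  21  90  12 219] [328.30136986  26.23287671] [array([0.392 , 0.1027, 0.13  ]), array([0.3928, 0.1024, 0.135 ])]
[ 514   39   60   43 1496] [541.49264706  60.2934492 ] [array([0.4477, 0.2313, 0.13  ]), array([0.4473, 0.2283, 0.135 ])]
[298  43  23  25 457] [309.15973742  54.92778993] [array([0.4049, 0.0865, 0.13  ]), array([0.4054, 0.0865, 0.135 ])]
[ 224  114  195   64 1465] [269.28191126 134.39180887] [array([0.4465, 0.046 , 0.13  ]), array([0.4461, 0.0469, 0.135 ])]
[ 290  120  131   36 2277] [377.25208608 135.67852437] [array([0.467 , 0.1179, 0.13  ]), array([0.4662, 0.1173, 0.135 ])]
[ 279  163   81   83 4437] [319.32206446 205.0761776 ] [array([0.5052, 0.0658, 0.13  ]), array([0.5036, 0.0662, 0.135 ])]
[249 193  23  26 350] [262.17714286 206.2       ] [array([0.495 , 0.0249, 0.13  ]), array([0.4936, 0.0261, 0.135 ])]
[  0 322  35  31 351] [ 13.5954416  336.24501425] [array([ 0.5495, -0.2128,  0.13  ]), array([ 0.547 , -0.2067,  0.135 ])]
16.4167 [ 7.63 -0.69  4.13 94.81  0.   22.81] [0.5045 0.0676 0.2304] [1.7999e+02 1.0000e-02 1.6482e+02] F [ 0.25 -0.66 -0.31] T [-0.077  0.047  0.025] 0.08532851474888048 0.0
E [ 1.30000e-03 -4.58045e+01  4.65681e+01  5.30000e-03  9.00000e-04
  1.38000e-02]
```

View pics/w2.png

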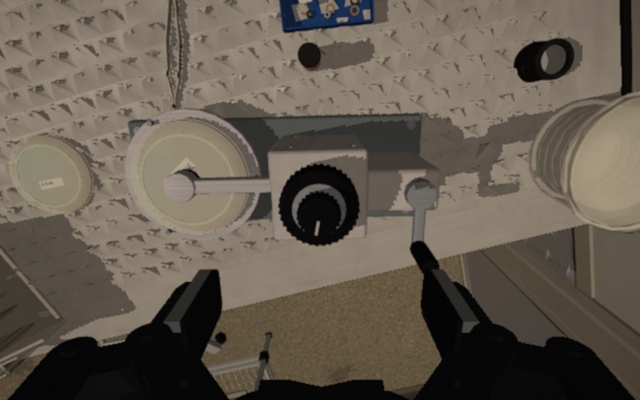

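The wrist view shows the ring at (319,205) and the foot down on the shipper. The fine mark still points along the lever direction as before, and the lever runs from (421,190) to the pin near (425,255). I move over the pin with the fingers narrowed.

{"name": "play_rows", "arguments": {
  "steps": [
    [[-0.0088,0.0158,0,0],[-0.0088,0.0158,0,0],[-0.0088,0.0158,0,0],[-0.0088,0.0158,0,0],[-0.0088,0.0158,0,0]]
  ],
  "gripper": 0.05,
  "squeeze": 20
}}

```text
time: 16.83
ee_pos: [0.5679, 0.1331, 0.2302]
tcp_rot: [180.0, 0.0, 164.9]
wrist_force: [0.4, -0.2, -0.4]
opening: 0.05
grasp_force: 0.0
```

{"name": "play_rows", "arguments": {
  "steps": [
    [[0,0,0,0],[0,0,0.01,0],[0,0,0.02,0],[0,0,0.02,0],[0,0,0,0]]
  ]
}}

```text
time: 17.25
ee_pos: [0.5654, 0.1315, 0.1758]
tcp_rot: [-179.8, -0.3, 164.9]
wrist_force: [-1.3, -0.3, -0.1]
opening: 0.0502
grasp_force: 0.0
```

```bash
python3 - <<'E'
from h import *
from workcell import bot
c=bot.camera("side")
x,y,w,h=250,180,140,110
cv2.imwrite("pics/s4.png",cv2.resize(c["img"][y:y+h,x:x+w],None,fx=5,fy=5,interpolation=cv2.INTER_CUBIC))
E
python3 st.py
```

```text
17.3 [13.1   8.7   8.26 89.78 -0.   28.17] [0.5658 0.1316 0.1781] [-179.89   -0.2   164.92] F [-0.46 -0.17  0.02] T [-0.008 -0.009 -0.007] 0.050065527197410906 0.0
E [ 1.05400e-01 -5.51531e+01  4.50138e+01 -6.99200e-01  2.20000e-03
  6.90000e-03]
```

View pics/s4.png

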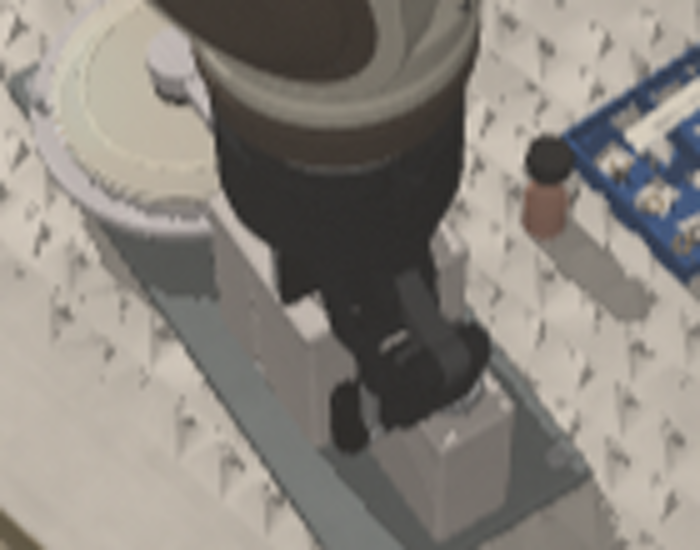

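The side view shows the fingers hovering over the pin (pin near crop (348,415)), clear of the case. I descend and close.

{"name": "play_rows", "arguments": {
  "steps": [
    [[0,0,0.012,0],[0,0,0.012,0],[0,0,0.012,0],[0,0,0.012,0],[0,0,0.01,0]]
  ]
}}

```text
time: 17.72
ee_pos: [0.5671, 0.1323, 0.1206]
tcp_rot: [-180.0, -0.0, 165.0]
wrist_force: [0.2, -0.4, 0.7]
opening: 0.0497
grasp_force: 0.0
```

{"name": "play_rows", "arguments": {
  "steps": [
    [[0,0,0,0],[0,0,0,0],[0,0,0,0],[0,0,0,0],[0,0,0,0]]
  ],
  "gripper": 0.005
}}

```text
time: 18.13
ee_pos: [0.5676, 0.1326, 0.1227]
tcp_rot: [180.0, 0.0, 165.0]
wrist_force: [-0.1, 0.5, -0.5]
opening: 0.0132
grasp_force: 20.8
```

```bash
python3 st.py
```

```text
18.1333 [1.315e+01 8.630e+00 2.080e+00 8.341e+01 1.000e-02 2.814e+01] [0.5676 0.1326 0.1227] [1.7997e+02 3.0000e-02 1.6501e+02] F [-0.14  0.47 -0.46] T [ 0.136  0.085 -0.044] 0.013206352401455896 20.782025456428528
E [-4.67500e-01 -5.68734e+01  4.73761e+01 -9.75000e-02 -1.98700e-01
 -5.70000e-03]
```

{"name": "play_rows", "arguments": {
  "steps": [
    [[0.0002,0.0045,0,-0.1],[0.0002,0.0045,0,-0.1],[0.0002,0.0045,0,-0.1],[0.0002,0.0045,0,-0.1],[0.0002,0.0045,0,-0.1]]
  ]
}}

```text
time: 18.55
ee_pos: [0.5676, 0.1548, 0.1227]
tcp_rot: [-180.0, -0.0, -166.1]
wrist_force: [-3.7, -0.9, 0.7]
opening: 0.0131
grasp_force: 21.0
```

```bash
python3 st.py
```

```text
18.55 [ 1.526e+01  9.430e+00  2.980e+00  8.355e+01 -1.000e-02  1.340e+00] [0.5676 0.1548 0.1227] [-1.7999e+02 -1.0000e-02 -1.6608e+02] F [-3.67 -0.95  0.67] T [-0.2    0.62  -0.084] 0.013050179767531428 20.973609387874603
E [-6.70400e-01 -5.71678e+01  4.80026e+01 -1.26040e+00 -4.00000e-04
  1.70850e+00]
```

{"name": "play_rows", "arguments": {
  "steps": [
    [[0.0002,0.0045,0,-0.1],[0.0002,0.0045,0,-0.1],[0.0002,0.0045,0,-0.1],[0.0002,0.0045,0,-0.1],[0.0002,0.0045,0,-0.1]]
  ]
}}

```text
time: 18.97
ee_pos: [0.5571, 0.1745, 0.1226]
tcp_rot: [-180.0, -0.0, -137.4]
wrist_force: [-3.6, -1.6, 0.2]
opening: 0.0134
grasp_force: 21.0
```

{"name": "play_rows", "arguments": {
  "steps": [
    [[0.0002,0.0045,0,-0.1],[0.0002,0.0045,0,-0.1],[0,0.001,0,0],[0,0.001,0,0],[0,0,0,0]]
  ]
}}

```text
time: 19.38
ee_pos: [0.5495, 0.1813, 0.1226]
tcp_rot: [-179.9, -0.0, -126.5]
wrist_force: [0.3, -4.3, 1.0]
opening: 0.0127
grasp_force: 21.1
```

```bash
python3 st.py
```

```text
19.3833 [ 1.829e+01  8.050e+00  1.420e+00  8.333e+01 -6.000e-02 -3.526e+01] [0.5495 0.1813 0.1226] [-179.92   -0.   -126.46] F [ 0.31 -4.28  1.05] T [-0.863  0.157  0.003] 0.012686091592161726 21.08148604631424
E [ 2.30780e+00 -5.51948e+01  4.69177e+01 -7.65900e-01  9.67200e-01
 -1.92000e-02]
```

{"name": "play_rows", "arguments": {
  "steps": [
    [[0,0.001,0,-0.02],[0,0.001,0,-0.02],[0,0.001,0,0],[0,0.001,0,0],[0,0,0,0]]
  ]
}}

```text
time: 19.8
ee_pos: [0.5488, 0.1816, 0.1227]
tcp_rot: [-179.6, -0.0, -124.2]
wrist_force: [14.5, -15.5, -2.3]
opening: 0.0129
grasp_force: 21.4
```

```bash
python3 st.py
```

```text
19.8 [ 18.48   7.76   1.11  83.1   -0.35 -37.3 ] [0.5488 0.1816 0.1227] [-1.7957e+02 -1.0000e-02 -1.2422e+02] F [ 14.47 -15.53  -2.33] T [-2.962 -2.814 -0.056] 0.012941698146738918 21.3569475710392
E [ 1.09181e+01 -5.69430e+01  4.45581e+01  3.42140e+00  4.94170e+00
 -4.79000e-02]
```

The lever is at its stop, with 21 N along the push direction. I relax most of the push, release and rise.

{"name": "play_rows", "arguments": {
  "steps": [
    [[0,-0.001,0,0],[0,-0.001,0,0],[0,-0.0005,0,0],[0,0,0,0],[0,0,0,0]]
  ]
}}

```text
time: 20.22
ee_pos: [0.5492, 0.1814, 0.1226]
tcp_rot: [-179.8, -0.0, -124.2]
wrist_force: [3.8, -7.6, 0.9]
opening: 0.0131
grasp_force: 21.2
```

{"name": "play_rows", "arguments": {
  "steps": [
    [[0,0,0,0],[0,0,0,0],[0,0,0,0],[0,0,0,0],[0,0,0,0]]
  ],
  "gripper": 0.04
}}

```text
time: 20.63
ee_pos: [0.5479, 0.1828, 0.1222]
tcp_rot: [180.0, 0.0, -124.0]
wrist_force: [0.2, 0.3, -0.0]
opening: 0.0398
grasp_force: 0.0
```

{"name": "play_rows", "arguments": {
  "steps": [
    [[0,0,-0.005,0],[0,0,-0.02,0],[0,0,-0.025,0],[0,0,-0.025,0],[0,0,-0.025,0]]
  ]
}}

```text
time: 21.05
ee_pos: [0.5477, 0.1826, 0.2237]
tcp_rot: [180.0, 0.0, -124.0]
wrist_force: [-0.2, -0.1, -0.1]
opening: 0.04
grasp_force: 0.0
```

```bash
python3 st.py
```

```text
21.05 [ 1.844e+01  8.640e+00  1.324e+01  9.460e+01  1.000e-02 -3.761e+01] [0.5477 0.1826 0.2237] [ 1.8000e+02  1.0000e-02 -1.2395e+02] F [-0.19 -0.08 -0.11] T [-0.016 -0.016 -0.039] 0.04000866262028784 0.0
E [ 3.20000e-03 -5.70089e+01  4.21165e+01 -1.34130e+00  4.00000e-04
  0.00000e+00]
```

{"name": "play_rows", "arguments": {
  "steps": [
    [[0.02,0.03,0,0],[0.02,0.03,0,0],[0.02,0.03,0,0],[0.02,0.03,0,0],[0.02,0.03,0,0]]
  ]
}}

```text
time: 21.47
ee_pos: [0.366, 0.1833, 0.2224]
tcp_rot: [180.0, 0.0, -124.0]
wrist_force: [-0.1, 0.7, 0.6]
opening: 0.0403
grasp_force: 0.0
```

Run:
```python
from h import *
from workcell import bot
x,y,w,h=250,125,150,112
b=bot.camera("top")["img"][y:y+h,x:x+w]; s=bot.camera("side")["img"][165:277,245:395]
f=lambda i:cv2.resize(i,(400,299),interpolation=cv2.INTER_CUBIC)
a=cv2.imread("pics/top0.png")[y:y+h,x:x+w]; a2=cv2.imread("pics/side0.png")[165:277,245:395]
cv2.imwrite("pics/end.png",np.vstack([np.hstack([f(a),f(b)]),np.hstack([f(a2),f(s)])]))
```

```text
(no output)
```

View pics/end.png

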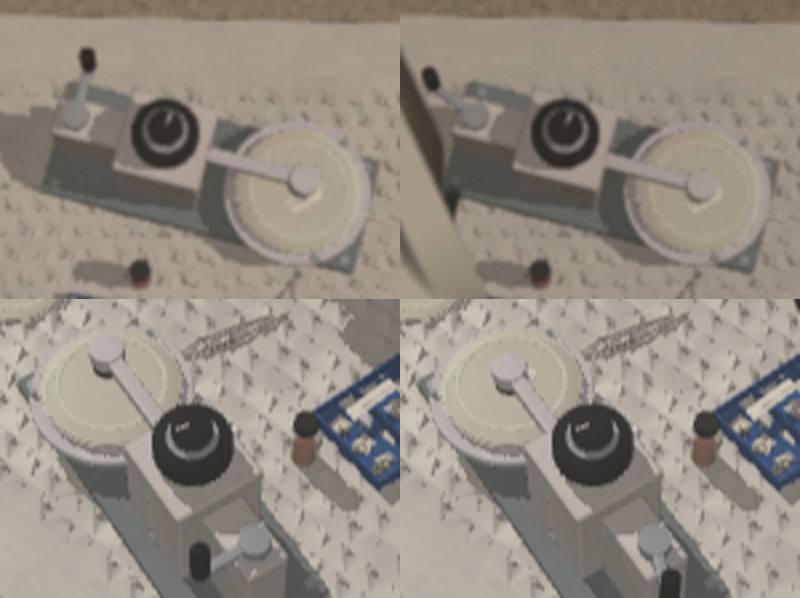

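The before/after views show the foot seated on the shipper, the fine mark unchanged at top crop (570,115), the lever swung round, and the vial and tweezers in place. I hand in.

```bash
python3 -c "
from workcell import bot
print(bot.job_done())"
```

```text
the job is handed in; nothing more can be done
None
```

I clamped the shipper at roughly 13 N (estimated from noisy torque readings), left the fine knob as set, swung the lock lever to its stop, and handed the job in; the vial and tweezers look unmoved, but I did not recheck the loupe at the end.

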